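Set and lock the dial of a paper creasing machine

ROBOT

A 6-joint arm with a two-finger parallel gripper is mounted at the origin on the work surface. World frame = base frame: x ahead of the robot, y to its left, z up, the work surface at z = 0. Lengths are in m, angles in rad, forces in N, time in s.
With the tool pointing down it reaches from about 0.4 to 0.825 m from the base axis. Payload 7 kg.
Tool frame: the origin (TCP) lies midway between the tips of the shut fingers; the grasp point (between the pads) lies 19 mm behind it; z points along the fingers, y is the line along which they close (so a half turn about z gives the same grasp; the last joint's range is limited). The gripper opens to 88 mm and grips with 3 to 60 N. Pads are 19 mm wide; open, the fingers measure 130 mm over their backs; the gripper's body (78 mm by 193 mm) begins 47 mm behind the grasp point.
Start: joints at [-0.829, 0.359, 0.012, 0, -1.224, -0.288], TCP at [0.296, -0.607, 0.227] pointing down, gripper open.
Joint ranges: [-3.07, 3.07], [-1.43, 2.12], [-1.02, 1.25], [-3.03, 1.67], [-3.05, -0], [-3.03, 3.03]. Speed limits (rad/s): [2.39, 2.39, 3.01, 3.14, 3.14, 3.14].

INTERFACE

Orientations are given as [roll, pitch, yaw] about the fixed x, y, z axes, in that order (R = Rz(yaw) Ry(pitch) Rx(roll)).
In Python, from station import get_state, grab_frame, calibration, job_done, boxes_of, regions_of, spot_point gives the robot as it stands. The module is installed in compiled form; this text tells all that it offers.
- The arm moves only by the tool arm_command, never from a script. Its argument "commands" is a list of rows, each an object of numbers: "tx", "ty", "tz": the shift along the tool's x, y, z each as a share of 25 cm, from -1 to 1; "twist": the turn about the tool's z as a share of 180 degrees, from -1 to 1. A call has exactly 8 rows; each row is the pose to reach, as a shift and turn from the pose commanded when the call began, along the tool's axes at that moment, turning the shorter way round; what a row does not reach only later rows make up. A row lasts 1/12 s, in which the tool goes at most 41.7 mm and 7.16 degrees, less where a joint would pass 70% of its speed; a pose out of reach is approached as far as the arm can. A call with a number of a shift or a turn outside -1 to 1 is refused whole. A call with a gripper value outside its range is refused whole. "claw" is the opening, from 0 (shut) to 1 (fully open), set as the call begins (left out, the last holds). The fingers move at their own pace and stop on an object; "grip_force" is the grip in N (left out, the last holds). Time passes only in rows, so rows that repeat a pose let the fingers close, or fill a call up. It gives the time, the measured TCP pose, the force, the opening and the grip force at its end, in the units of the state.
- get_state(): the state, without advancing time (a new reading comes with each control period).
- grab_frame(name): name is "scene" or "top"; returns the picture (400x640x3 uint8, red, green, blue); there is no depth.
- calibration(name): a dict with "camera_matrix" (3x3 intrinsics, pixels), "extrinsics" (4x4, takes a point from camera to world coordinates). Camera axes: x right, y down, z forward; pixel columns grow to the right and rows downward; lengths in m; the calibration is good to about 2 mm. A picture is of the moment at which its call begins. calibration takes no time and is no camera call.
- job_done(): hands the job in; it is judged then, once.
Trained networks look in the newest picture that a camera, given by its name, has taken for a name from the list of things; names that differ only in an ending like _2 or _b are one class to them, and where a whole thing is asked for, a point or a joint stands for the part that bears it (a point fixed in the world has none). Each returns a list of dicts, best first, with "score" (0 to 1); they miss things now and then, are a little off and sometimes report something else, mostly with a low value. They report only what shows in the picture. A call takes as long as a camera call.
- boxes_of(query, camera): "rect" ([left, top, right, bottom] in pixels, round what is visible of it).
- regions_of(query, camera): "region" (400x640 bool, what is visible of it) and "rect" ([left, top, right, bottom] in pixels, round what is visible of it).
- spot_point(query, camera): "uv" ([column, row] in pixels: a listed point, or the origin of a listed thing).
The state is a dict: "t": time; "q": joint angles; "qd": joint speeds; "joint_efforts": joint torques, N m; "eef_pos": TCP position; "ee_rot": TCP orientation; "force": force on the tool from outside, world axes, zero at the start; "moment": the same for the moment, N m; "width": finger opening in m; "gripper_force": force on a finger pad.
Only numpy, scipy, OpenCV 4.12 (cv2) and the standard library are available. Lean on these libraries where they do the work, as an engineer would, in place of code of your own. Each camera call takes 0.05 s, during which the arm holds its last target. There are 200 camera calls.

TASK

With the fingertips only, push the bar of the creasing machine's dial round until the dial's index line is exactly in line with the one long line of the scale ring, and let it rest there. Then push the long locking slide fully home towards the dial and take the hand clear. Pinch and lift nothing, do not lock before the dial is set, and leave the small things on the machine and on the table where they are.

Things in the scene. Friction and masses are not known exactly. Their poses are not given: they have to be found in the camera images.
- machine: Grey creasing machine, fixed: case 260 mm (x) by 420 mm (y), deck 60 mm above the table. Origin on the table under its centre; x points away from the robot to the rollers (at x 130 to 180 mm, 80 mm high), y left, z up; its place and yaw vary. Dial axis at x 0, y +60 mm; the locking slide is on the right half of the deck (-y).
- dial_axis (a point): Centre of the white dial's flat top, 74 mm above the table. Dial 140 mm across, turning about the vertical. An upright finger bar crosses it through the centre, square to the index line: 110 mm long, 16 mm thick, black side faces 24 mm and aluminium core 26 mm above the dial's top. Push either half sideways with shut fingers (2 N at 40 mm from the axis).
- dial_mark (a point): Outer end of the dial's index line, on the dial's rim 70 mm from the axis, height 74 mm. The index is a black line 5 mm wide on the dial's top, running from 13 mm to 69 mm from the axis on one side only, square to the finger bar.
- target_mark (a point): Point 70 mm from the dial's axis, at dial_mark's height, where the target line meets the dial's rim: the index is set when dial_mark is here. The target is the only long line (30 x 5 mm) on the fixed aluminium scale ring (204 mm across, top 68 mm above the table); the others are 9 mm long and thin. It stands within 30 degrees of the machine's x.
- dial (a joint): Angle of the dial (rad), growing counter-clockwise seen from above; 0 when the index line points along the machine's x. It starts clockwise of the target by 0.7 to 2.2 rad, turns freely both ways between stops at -2.6 and 2.6 and stays, by friction (0.08 N m), where it is left.
- lock_top (a point): Centre of the top of the locking slide's bar, 86 mm above the table (26 mm above the deck). The bar is an upright wall 95 mm long along the machine's x and 16 mm thick along its y. When the slide is open there are about 37 mm of clear deck beside its outer (negative y) face.
- lock (a joint): Travel of the locking slide (m) along the machine's +y, towards the dial: starts open at 0 to 0.008, 0.030 is fully home against its stop. It takes about 2 N to move and stays where it is left; it does not hold the dial mechanically.
- paperweight: Small brass paperweight, 30 mm across and 32 mm high, standing on the deck beyond the slide; origin at its foot.
- eraser: White eraser 22 x 45 x 12 mm lying on the deck's near left corner; origin under its centre.
- clip_pot: Closed cardboard clip pot, 30 mm across and 30 mm high, standing on the deck on the near side of the slide; origin under its centre.
- tape_roll: Cardboard-coloured roll of tape lying on the table, 90 mm across, 24 mm high; origin under its centre.
- glue_jar: White glue jar on the table, 60 mm across, 85 mm high; origin under its centre.
- staple_box: Cardboard box 50 x 90 x 35 mm on the table; origin under its centre.
- mug: Blue mug on the table, 76 mm across, 90 mm high; origin under its centre.

How it is judged:
On the way, in this order (a step that is already met when the one before it is completed fails the run):
1. the dial rests with its index in line with the long scale line, the slide not yet home (horizontal distance between dial_mark and target_mark below 0.0035 m and velocity of joint dial between -0.05 and 0.05 rad/s and value of joint lock below 0.02 m), for 0.3 s.
2. the locking slide is pushed fully home (value of joint lock above 0.027 m), for 0.2 s.
At the end, for the whole second after the job is handed in: The index point is within 3.5 mm (2.9 degrees) of the long scale line's point, the dial is still, and the locking slide stands at 27 mm or more of its 30 mm travel (horizontal distance between dial_mark and target_mark below 0.0035 m and velocity of joint dial between -0.05 and 0.05 rad/s and value of joint lock above 0.027 m); the robot touches nothing.
It fails at once if the slide is locked (beyond 20 mm) while the dial is more than 6 mm off the line (value of joint lock above 0.02 m and horizontal distance between dial_mark and target_mark above 0.006 m).
It fails at once if the dial's bar is pinched: the fingers press on both its sides at once (contact force between the fingers and dial_c2 above 1.5 N and contact force between the fingers and dial_c3 above 1.5 N).
It fails at once if the slide's bar is pinched: the fingers press on both its sides at once (contact force between the fingers and lock_c1 above 1.5 N and contact force between the fingers and lock_c2 above 1.5 N).
It fails at once if a bystander is lifted, carried or shoved more than 20 mm (distance of any of paperweight, eraser, clip_pot, tape_roll, glue_jar, staple_box, mug from where it was at the start of the episode above 0.02 m).
It also fails if it takes over 51 s, if anything falls off the work surface, if the arm or the gripper's body presses on something with over 40 N, if the wrist force passes 120 N, or if a joint passes its speed limit or range.

## Working session

There is one attempt and no reset: what is moved stays moved. The work goes in short steps, Python scripts to look and compute and a tool call to move; the robot and the scene stay as the last step left them, time stands still between calls to the robot, and variables do not carry over. Pictures are saved under pics/ and viewed, at most 10 in all, crops included, and the job is handed in when it is done.

Besides the shell and the picture viewer there is one more tool, called as a command line: name --argument value ..., lists and objects as JSON in quotes. arm_command: Moves the arm, as the interface text tells. Shift numbers are shares of 25 cm and turn numbers shares of 180 degrees, none past 1 either way. Its arguments: {"type":"object","properties":{"commands":{"type":"array"},"claw":{"type":"number"},"grip_force":{"type":"number"}},"required":["commands"]}

```bash
mkdir -p pics; cat > h.py <<'E'
import numpy as np,cv2
from station import *
def ray(cam,uv,z):
    c=calibration(cam);K=np.array(c["camera_matrix"]);T=np.array(c["extrinsics"])
    d=T[:3,:3]@np.linalg.solve(K,[uv[0],uv[1],1]);o=T[:3,3]
    return (o+d*(z-o[2])/d[2])[:3]
def proj(cam,p):
    c=calibration(cam);K=np.array(c["camera_matrix"]);T=np.linalg.inv(np.array(c["extrinsics"]))
    q=K@(T[:3,:3]@np.array(p)+T[:3,3]);return q[:2]/q[2]
def save(cam,name):
    f=grab_frame(cam);cv2.imwrite('pics/'+name,f[:,:,::-1]);return f
E
python3 - <<'E'
from h import *
np.set_printoptions(precision=4,suppress=True)
f=save('top','t0.png');g=save('scene','s0.png')
for n,z in [('dial_axis',.074),('dial_mark',.074),('target_mark',.074),('lock_top',.086),('machine',0),('paperweight',.06),('clip_pot',.06),('eraser',.06),('mug',0),('glue_jar',0)]:
  for c in ('top','scene'):
    r=spot_point(n,c)
    for k in r[:1]: print(n,c,round(k['score'],2),np.array(k['uv']),ray(c,k['uv'],z))
s=get_state();print(s['eef_pos'],s['ee_rot'],s['t'],calibration('top')['extrinsics'])
E
```

```text
dial_axis top 0.88 [311.4 186. ] [0.5828 0.0314 0.074 ]
dial_axis scene 0.95 [320.1 200.5] [0.5663 0.0266 0.074 ]
dial_mark top 0.94 [335.9 178.2] [ 0.6034 -0.0312  0.074 ]
dial_mark scene 0.89 [294.7 199.2] [ 0.6146 -0.0372  0.074 ]
target_mark top 0.91 [314.8 161.5] [0.6465 0.0232 0.074 ]
target_mark scene 0.77 [301.3 217.6] [0.656  0.0278 0.074 ]
lock_top top 0.91 [393.  171.8] [ 0.619  -0.1758  0.086 ]
lock_top scene 0.55 [262.7 174.8] [ 0.6131 -0.1785  0.086 ]
machine top 0.81 [332.8 188. ] [ 0.5883 -0.0258  0.    ]
machine scene 0.8 [307.3 211.1] [ 0.5801 -0.0157  0.    ]
paperweight top 0.55 [376.8 135.4] [ 0.7201 -0.1387  0.06  ]
paperweight scene 0.61 [253.9 203.8] [ 0.7045 -0.1297  0.06  ]
clip_pot top 0.53 [394.8 211.6] [ 0.5198 -0.1838  0.06  ]
clip_pot scene 0.52 [285.9 163.5] [ 0.5081 -0.175   0.06  ]
eraser top 0.7 [271.7 231.2] [0.4671 0.1322 0.06  ]
eraser scene 0.68 [369.4 201.2] [0.4566 0.1392 0.06  ]
mug top 0.59 [161.6 179.9] [0.6071 0.4415 0.    ]
mug scene 0.83 [421.3 291.6] [0.589  0.4325 0.    ]
glue_jar top 0.95 [473.5 194.7] [ 0.5728 -0.4097  0.    ]
glue_jar scene 0.97 [223.2 153.3] [ 0.5773 -0.4226  0.    ]
[ 0.2959 -0.6067  0.2266] [-3.1415  0.     -2.6878] 1.1 [[ 0.007  -0.9945  0.1047  0.424 ]
 [-1.     -0.0074 -0.0036  0.0124]
 [ 0.0044 -0.1047 -0.9945  1.1794]
 [ 0.      0.      0.      1.    ]]
```

View pics/t0.png

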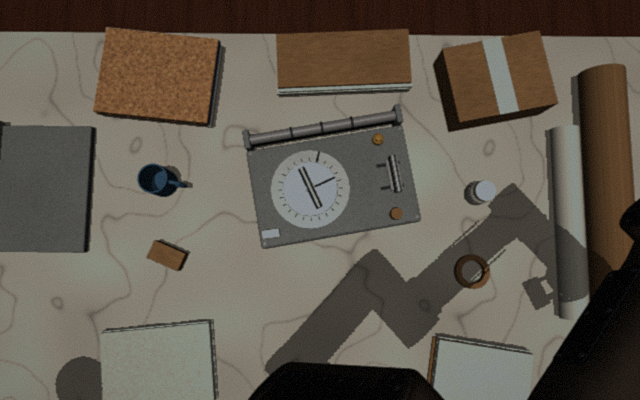

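View pics/s0.png

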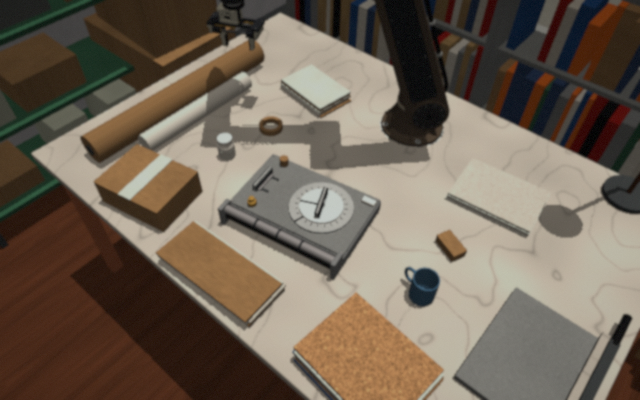

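The top view shows the dial centre near (311,188), the index pointing right to about (336,178), and the long line at about (318,156). The slide is near (393,173), with the paperweight at (378,139) and the pot at (396,213). Next I'll rectify the dial area to measure it precisely.

```bash
cat >> h.py <<'E'
def rect(cam,z,c,half,res,n=6):
    f=np.mean([grab_frame(cam).astype(float) for _ in range(n)],0).astype(np.uint8)
    # image: right=-y, up=+x
    N=int(2*half/res); W=[(c[0]+half,c[1]+half),(c[0]+half,c[1]-half),(c[0]-half,c[1]-half),(c[0]-half,c[1]+half)]
    src=np.float32([proj(cam,(x,y,z)) for x,y in W]);dst=np.float32([[0,0],[N,0],[N,N],[0,N]])
    H=cv2.getPerspectiveTransform(src,dst)
    return cv2.warpPerspective(f,H,(N,N),flags=cv2.INTER_CUBIC),f
E
python3 - <<'E'
from h import *
a,f=rect('top',.074,(.585,.03),.12,.0004)
b,g=rect('scene',.074,(.585,.03),.12,.0004)
cv2.imwrite('pics/r0.png',np.hstack([cv2.resize(a,(400,400)),cv2.resize(b,(400,400))])[:,:,::-1])
np.save('ft.npy',f);np.save('fs.npy',g)
c,_=rect('top',.086,(.61,-.16),.12,.0006,1);cv2.imwrite('pics/r1.png',c[:,:,::-1])
E
```

```text
(no output)
```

View pics/r0.png

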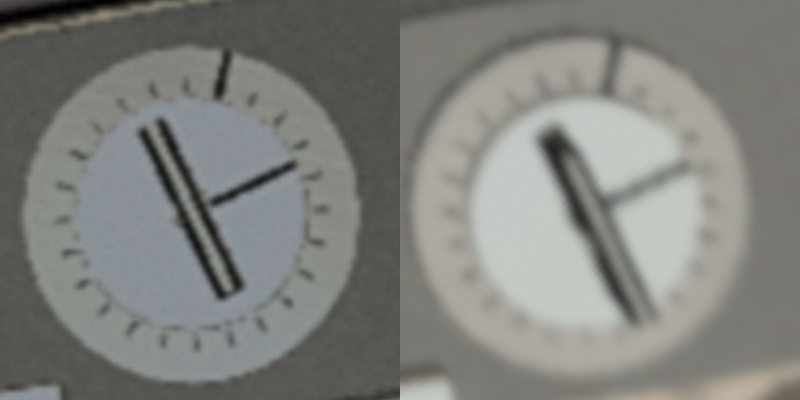

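View pics/r1.png

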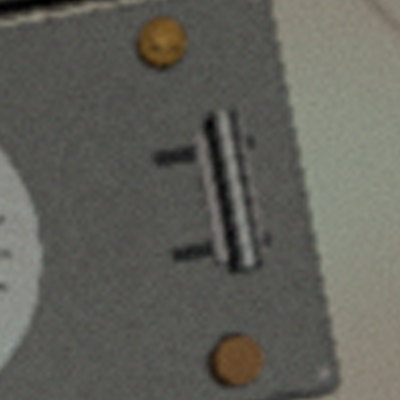

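```bash
cat >> h.py <<'E'
def warp(f,cam,z,c,half,res):
    N=int(2*half/res); W=[(c[0]+half,c[1]+half),(c[0]+half,c[1]-half),(c[0]-half,c[1]-half),(c[0]-half,c[1]+half)]
    src=np.float32([proj(cam,(x,y,z)) for x,y in W]);dst=np.float32([[0,0],[N,0],[N,N],[0,N]])
    return cv2.warpPerspective(f,cv2.getPerspectiveTransform(src,dst),(N,N),flags=cv2.INTER_CUBIC)
def circ(f,cam,z,c,r0,r1,sgn):
    # fit circle to strongest radial edge in r0..r1 ; sgn=+1 bright inside
    half=.13;res=.0005
    g=cv2.GaussianBlur(cv2.cvtColor(warp(f,cam,z,c,half,res),cv2.COLOR_RGB2GRAY).astype(np.float32),(0,0),3)
    P=[]
    for a in np.arange(0,2*np.pi,.03):
        r=np.arange(r0,r1,res); u=(half-r*np.sin(a))/res;v=(half-r*np.cos(a))/res
        p=cv2.remap(g,u.astype(np.float32)[None],v.astype(np.float32)[None],1)[0]
        d=-np.diff(p)*sgn;i=d.argmax();P.append((c[0]+r[i]*np.cos(a),c[1]+r[i]*np.sin(a)))
    P=np.array(P)
    from scipy.optimize import least_squares
    s=least_squares(lambda q:np.hypot(P[:,0]-q[0],P[:,1]-q[1])-q[2],[c[0],c[1],(r0+r1)/2],loss='soft_l1',f_scale=.0008)
    return s.x
def dark(f,cam,z,c,r0,r1,a0=None,w=.35):
    half=.13;res=.0005
    g=cv2.GaussianBlur(cv2.cvtColor(warp(f,cam,z,c,half,res),cv2.COLOR_RGB2GRAY).astype(np.float32),(0,0),2)
    A=np.radians(np.arange(-180,180,.25));r=np.arange(r0,r1,res)
    u=(half-r[None]*np.sin(A)[:,None])/res;v=(half-r[None]*np.cos(A)[:,None])/res
    p=cv2.remap(g,u.astype(np.float32),v.astype(np.float32),1).mean(1)
    p=np.median(p)-p
    if a0 is not None: p=np.where(abs(A-a0)<w,p,0)
    i=p.argmax();m=abs(A-A[i])<np.radians(6);q=np.clip(p-.3*p[i],0,None)*m
    return np.degrees((A*q).sum()/q.sum()),p[i]
E
python3 - <<'E'
from h import *
for cam,n in (('top','ft'),('scene','fs')):
    f=np.load(n+'.npy')
    R=circ(f,cam,.068,(.578,.035),.085,.115,1);R=circ(f,cam,.068,R[:2],.092,.112,1)
    D=circ(f,cam,.074,R[:2],.06,.08,1)
    print(cam,'ring',R,'dial',D)
    print('target ring-c',[dark(f,cam,.068,R[:2],a,b) for a,b in((.084,.098),(.074,.1))],'dial-c',dark(f,cam,.068,D[:2],.084,.098))
    for c in (R,D): print('index',[dark(f,cam,.074,c[:2],a,b,-1.1,.5) for a,b in ((.03,.05),(.045,.065))])
E
```

```text
top ring [0.57713101 0.03538026 0.10097448] dial [0.577391   0.03568432 0.06793154]
target ring-c [(np.float64(-12.595425633830823), np.float32(87.97784)), (np.float64(-12.58985226214119), np.float32(88.436615))] dial-c (np.float64(-12.820528654406226), np.float32(87.985985))
index [(np.float64(-64.60422307839228), np.float32(98.04076)), (np.float64(-64.52296863773583), np.float32(95.982834))]
index [(np.float64(-65.1273831312593), np.float32(98.03201)), (np.float64(-64.90886968506908), np.float32(96.0599))]
scene ring [0.57700909 0.03883893 0.10096643] dial [0.57714985 0.0387452  0.06854453]
target ring-c [(np.float64(-12.668947119676469), np.float32(59.01641)), (np.float64(-12.658720132864744), np.float32(56.510384))] dial-c (np.float64(-12.628946341951387), np.float32(59.17167))
index [(np.float64(-64.47275853683836), np.float32(62.497086)), (np.float64(-64.46930557213616), np.float32(62.959747))]
index [(np.float64(-64.82155527895112), np.float32(62.528656)), (np.float64(-64.53070956771792), np.float32(62.972504))]
```

```bash
cat >> h.py <<'E'
C=np.array([.577,.037])
def P(th,r,d):
    t=np.radians(th);u=np.array([np.cos(t),np.sin(t)]);b=np.array([np.sin(t),-np.cos(t)])
    return C+r*b-d*u
def plan(wps,pose=None):
    """wps: (x,y,z,yawdeg); prints rows relative to pose now"""
    s=get_state()
    p,yaw=(np.array(s['eef_pos']),s['ee_rot'][2]) if pose is None else (np.array(pose[:3]),np.radians(pose[3]))
    for w in wps:
        d=np.array(w[:3])-p;c,n=np.cos(yaw),np.sin(yaw)
        tw=-((w[3]-np.degrees(yaw)+180)%360-180)/180
        print(np.round([(d[0]*c+d[1]*n)/.25,(d[0]*n-d[1]*c)/.25,-d[2]/.25,tw],3).tolist())
E
python3 - <<'E'
from h import *
a=np.array([.296,-.607,.227,-154.]);e=np.array([*P(-64.6,.035,.032),.17,-64.6])
print(e)
m=a+(e-a)*.34;n=a+(e-a)*.67
plan([m],a);plan([n],m);plan([e],n)
E
```

```text
[ 5.31657340e-01  5.08939997e-02  1.70000000e-01 -6.46000000e+01]
[-0.68, 0.664, 0.078, -0.169]
[-0.895, 0.222, 0.075, -0.164]
[-0.888, -0.248, 0.075, -0.164]
```

arm_command --commands '[{"tx": -0.68, "ty": 0.664, "tz": 0.078, "twist": -0.169}, {"tx": -0.68, "ty": 0.664, "tz": 0.078, "twist": -0.169}, {"tx": -0.68, "ty": 0.664, "tz": 0.078, "twist": -0.169}, {"tx": -0.68, "ty": 0.664, "tz": 0.078, "twist": -0.169}, {"tx": -0.68, "ty": 0.664, "tz": 0.078, "twist": -0.169}, {"tx": -0.68, "ty": 0.664, "tz": 0.078, "twist": -0.169}, {"tx": -0.68, "ty": 0.664, "tz": 0.078, "twist": -0.169}, {"tx": -0.68, "ty": 0.664, "tz": 0.078, "twist": -0.169}]' --claw 0 --grip_force 10

```text
t: 2.42
eef_pos: [0.3767, -0.3816, 0.2076]
ee_rot: [-3.141, 0.0, -2.154]
force: [-0.3, -1.0, 0.2]
width: 0.0395
gripper_force: 0.0
```

arm_command --commands '[{"tx": -0.895, "ty": 0.222, "tz": 0.075, "twist": -0.164}, {"tx": -0.895, "ty": 0.222, "tz": 0.075, "twist": -0.164}, {"tx": -0.895, "ty": 0.222, "tz": 0.075, "twist": -0.164}, {"tx": -0.895, "ty": 0.222, "tz": 0.075, "twist": -0.164}, {"tx": -0.895, "ty": 0.222, "tz": 0.075, "twist": -0.164}, {"tx": -0.895, "ty": 0.222, "tz": 0.075, "twist": -0.164}, {"tx": -0.895, "ty": 0.222, "tz": 0.075, "twist": -0.164}, {"tx": -0.895, "ty": 0.222, "tz": 0.075, "twist": -0.164}]'

```text
t: 3.08
eef_pos: [0.454, -0.1655, 0.1884]
ee_rot: [3.142, -0.0, -1.64]
force: [0.3, -0.7, -0.4]
width: 0.0003
gripper_force: 0.0
```

arm_command --commands '[{"tx": -0.888, "ty": -0.248, "tz": 0.075, "twist": -0.164}, {"tx": -0.888, "ty": -0.248, "tz": 0.075, "twist": -0.164}, {"tx": -0.888, "ty": -0.248, "tz": 0.075, "twist": -0.164}, {"tx": -0.888, "ty": -0.248, "tz": 0.075, "twist": -0.164}, {"tx": -0.888, "ty": -0.248, "tz": 0.075, "twist": -0.164}, {"tx": -0.888, "ty": -0.248, "tz": 0.075, "twist": -0.164}, {"tx": -0.888, "ty": -0.248, "tz": 0.075, "twist": -0.164}, {"tx": -0.888, "ty": -0.248, "tz": 0.075, "twist": -0.164}]'

```text
t: 3.75
eef_pos: [0.5315, 0.0508, 0.1691]
ee_rot: [3.14, -0.0, -1.126]
force: [-0.0, -0.2, -0.2]
width: 0.0007
gripper_force: 0.0
```

```bash
python3 - <<'E'
from h import *
a=[*P(-64.6,.035,.032),.17,-64.6];b=[*P(-64.6,.035,.032),.084,-64.6]
c=[*P(-64.6,.035,.0175),.084,-64.6]
W=lambda th:[*P(th,.035,.0175),.084,th]
print('desc');plan([b],a)
print('A');A=[[*P(-64.6,.035,.025),.084,-64.6],c]+[W(t) for t in (-61,-57,-53,-49,-45,-41)];plan(A,b)
print('B');plan([W(t) for t in (-37,-33,-29,-25,-22,-19,-17,-17)],W(-41))
print('back');plan([[*P(-17,.035,.03),.084,-17],[*P(-17,.035,.03),.16,-17]],W(-17))
E
```

```text
desc
[0.0, -0.0, 0.344, -0.0]
A
[0.028, 0.0, -0.0, -0.0]
[0.058, 0.0, -0.0, -0.0]
[0.067, 0.004, -0.0, -0.02]
[0.077, 0.008, -0.0, -0.042]
[0.088, 0.011, -0.0, -0.064]
[0.098, 0.014, -0.0, -0.087]
[0.109, 0.015, -0.0, -0.109]
[0.12, 0.016, -0.0, -0.131]
B
[0.01, 0.005, -0.0, -0.022]
[0.02, 0.008, -0.0, -0.044]
[0.031, 0.011, -0.0, -0.067]
[0.041, 0.014, -0.0, -0.089]
[0.049, 0.015, -0.0, -0.106]
[0.058, 0.016, -0.0, -0.122]
[0.063, 0.016, -0.0, -0.133]
[0.063, 0.016, -0.0, -0.133]
back
[-0.05, 0.0, -0.0, -0.0]
[-0.05, 0.0, -0.304, -0.0]
```

arm_command --commands '[{"tz": 0.1}, {"tz": 0.2}, {"tz": 0.28}, {"tz": 0.33}, {"tz": 0.344}, {"tz": 0.344}, {"tz": 0.344}, {"tz": 0.344}]'

```text
invalid input
```

arm_command --commands '[{"tx": 0.028}, {"tx": 0.058}, {"tx": 0.067, "ty": 0.004, "twist": -0.02}, {"tx": 0.077, "ty": 0.008, "twist": -0.042}, {"tx": 0.088, "ty": 0.011, "twist": -0.064}, {"tx": 0.098, "ty": 0.014, "twist": -0.087}, {"tx": 0.109, "ty": 0.015, "twist": -0.109}, {"tx": 0.12, "ty": 0.016, "twist": -0.131}]'

```text
invalid input
```

arm_command --commands '[{"tx": 0.01, "ty": 0.005, "twist": -0.022}, {"tx": 0.02, "ty": 0.008, "twist": -0.044}, {"tx": 0.031, "ty": 0.011, "twist": -0.067}, {"tx": 0.041, "ty": 0.014, "twist": -0.089}, {"tx": 0.049, "ty": 0.015, "twist": -0.106}, {"tx": 0.058, "ty": 0.016, "twist": -0.122}, {"tx": 0.063, "ty": 0.016, "twist": -0.133}, {"tx": 0.063, "ty": 0.016, "twist": -0.133}]'

```text
invalid input
```

```bash
cat >> h.py <<'E'
def measure(a0,name=None):
    cs={'top':(.57725,.0355),'scene':(.5771,.0388)}
    for cam in cs:
        f=np.mean([grab_frame(cam).astype(float) for _ in range(4)],0).astype(np.uint8)
        print(cam,dark(f,cam,.074,cs[cam],.03,.05,a0,.35),dark(f,cam,.074,cs[cam],.045,.065,a0,.35))
        if name: cv2.imwrite('pics/%s_%s.png'%(name,cam),warp(f,cam,.074,(.585,.0),.15,.00075)[:,:,::-1])
E
python3 -c "
from h import *
measure(np.radians(-17))"
```

```text
top (np.float64(-35.351701425927374), np.float32(10.948196)) (np.float64(-25.457801242899265), np.float32(13.552414))
scene (np.float64(1.3510441420699444), np.float32(16.683716)) (np.float64(-34.398898801124325), np.float32(0.36572266))
```

All four keys are needed in each row; nothing moved.

arm_command --commands '[{"tx": 0, "ty": 0, "tz": 0.1, "twist": 0}, {"tx": 0, "ty": 0, "tz": 0.2, "twist": 0}, {"tx": 0, "ty": 0, "tz": 0.28, "twist": 0}, {"tx": 0, "ty": 0, "tz": 0.33, "twist": 0}, {"tx": 0, "ty": 0, "tz": 0.344, "twist": 0}, {"tx": 0, "ty": 0, "tz": 0.344, "twist": 0}, {"tx": 0, "ty": 0, "tz": 0.344, "twist": 0}, {"tx": 0, "ty": 0, "tz": 0.344, "twist": 0}]'

```text
t: 4.82
eef_pos: [0.5318, 0.0514, 0.0847]
ee_rot: [-3.14, -0.0, -1.126]
force: [0.6, -0.3, 0.0]
width: 0.0004
gripper_force: 0.0
```

arm_command --commands '[{"tx": 0.028, "ty": 0, "tz": 0, "twist": 0}, {"tx": 0.058, "ty": 0, "tz": 0, "twist": 0}, {"tx": 0.067, "ty": 0.004, "tz": 0, "twist": -0.02}, {"tx": 0.077, "ty": 0.008, "tz": 0, "twist": -0.042}, {"tx": 0.088, "ty": 0.011, "tz": 0, "twist": -0.064}, {"tx": 0.098, "ty": 0.014, "tz": 0, "twist": -0.087}, {"tx": 0.109, "ty": 0.015, "tz": 0, "twist": -0.109}, {"tx": 0.12, "ty": 0.016, "tz": 0, "twist": -0.131}]'

```text
t: 5.48
eef_pos: [0.5404, 0.0222, 0.0842]
ee_rot: [-3.141, 0.0, -0.712]
force: [-3.3, 3.1, 3.0]
width: 0.0006
gripper_force: 2.3
```

arm_command --commands '[{"tx": 0.01, "ty": 0.005, "tz": 0, "twist": -0.022}, {"tx": 0.02, "ty": 0.008, "tz": 0, "twist": -0.044}, {"tx": 0.031, "ty": 0.011, "tz": 0, "twist": -0.067}, {"tx": 0.041, "ty": 0.014, "tz": 0, "twist": -0.089}, {"tx": 0.049, "ty": 0.015, "tz": 0, "twist": -0.106}, {"tx": 0.058, "ty": 0.016, "tz": 0, "twist": -0.122}, {"tx": 0.063, "ty": 0.016, "tz": 0, "twist": -0.133}, {"tx": 0.063, "ty": 0.016, "tz": 0, "twist": -0.133}]'

```text
t: 6.15
eef_pos: [0.5493, 0.0084, 0.084]
ee_rot: [3.142, 0.0, -0.296]
force: [-3.0, 0.4, 3.0]
width: 0.0006
gripper_force: 1.7
```

```bash
python3 -c "
from h import *
measure(np.radians(-17),'m1')
s=get_state();print(s['eef_pos'],np.degrees(s['ee_rot'][2]),P(-17,.035,.0175))"
```

```text
top (np.float64(-30.916498160433505), np.float32(1.093811)) (np.float64(-28.165869849709722), np.float32(14.754816))
scene (np.float64(-14.68152040155783), np.float32(26.333038)) (np.float64(-15.873216374944974), np.float32(38.5281))
[0.54936807 0.00889711 0.08346939] -17.041841760675158 [0.55003166 0.00864584]
```

View pics/m1_scene.png

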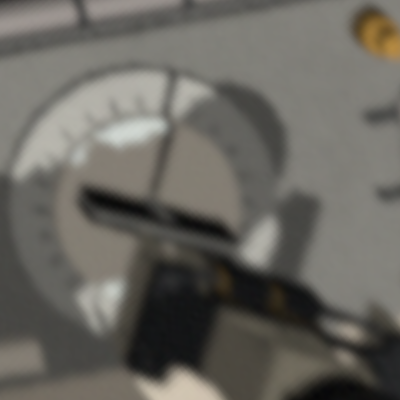

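The index is now a few degrees short of the long line, which shows at (172,90) in the crop. I'll retreat and measure it unobstructed.

arm_command --commands '[{"tx": -0.02, "ty": 0, "tz": 0, "twist": 0}, {"tx": -0.05, "ty": 0, "tz": 0, "twist": 0}, {"tx": -0.06, "ty": 0, "tz": -0.15, "twist": 0}, {"tx": -0.15, "ty": 0, "tz": -0.3, "twist": 0}, {"tx": -0.3, "ty": 0, "tz": -0.4, "twist": 0}, {"tx": -0.45, "ty": 0, "tz": -0.4, "twist": 0}, {"tx": -0.5, "ty": 0, "tz": -0.4, "twist": 0}, {"tx": -0.5, "ty": 0, "tz": -0.4, "twist": 0}]'

```text
t: 7.22
eef_pos: [0.4274, 0.0463, 0.1845]
ee_rot: [-3.138, -0.002, -0.295]
force: [0.4, 0.5, 0.1]
width: 0.0006
gripper_force: 0.0
```

```bash
python3 -c "
from h import *
measure(np.radians(-17),'m2')
s=get_state();print(s['eef_pos'],np.degrees(s['ee_rot'][2]))"
```

```text
top (np.float64(-14.661845624731827), np.float32(96.107994)) (np.float64(-14.648723716088938), np.float32(98.55755))
scene (np.float64(-14.568553544139677), np.float32(48.9877)) (np.float64(-14.491470011763838), np.float32(69.528))
[0.43041719 0.04544435 0.18303107] -17.063285148994172
```

View pics/m2_top.png

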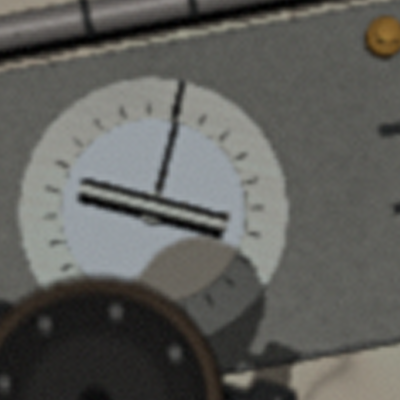

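```bash
python3 - <<'E'
from h import *
W=lambda th,d=.0175,z=.084:[*P(th,.035,d),z,th]
a=W(-17); y=np.radians(-17); u=np.array([np.cos(y),np.sin(y)])
p=[*(np.array(a[:2])-u*.125),.184,-17]
b=W(-17,.032)
plan([[*b[:2],.15,-17],b],p);print();plan([W(-17,.024),W(-17,.0195),W(-17,.0185),W(-17),W(-16),W(-15.5),W(-15)],b)
E
```

```text
[0.442, -0.0, 0.136, -0.0]
[0.442, -0.0, 0.4, -0.0]

[0.032, -0.0, -0.0, -0.0]
[0.05, 0.0, -0.0, -0.0]
[0.054, -0.0, -0.0, -0.0]
[0.058, 0.0, -0.0, -0.0]
[0.06, 0.001, -0.0, -0.006]
[0.062, 0.002, -0.0, -0.008]
[0.063, 0.002, -0.0, -0.011]
```

arm_command --commands '[{"tx": 0.15, "ty": 0, "tz": 0, "twist": 0}, {"tx": 0.3, "ty": 0, "tz": 0.05, "twist": 0}, {"tx": 0.42, "ty": 0, "tz": 0.1, "twist": 0}, {"tx": 0.442, "ty": 0, "tz": 0.2, "twist": 0}, {"tx": 0.442, "ty": 0, "tz": 0.3, "twist": 0}, {"tx": 0.442, "ty": 0, "tz": 0.37, "twist": 0}, {"tx": 0.442, "ty": 0, "tz": 0.4, "twist": 0}, {"tx": 0.442, "ty": 0, "tz": 0.4, "twist": 0}]'

```text
t: 8.28
eef_pos: [0.5346, 0.0125, 0.0812]
ee_rot: [3.139, 0.004, -0.298]
force: [0.2, -1.2, 0.5]
width: 0.0007
gripper_force: 0.0
```

arm_command --commands '[{"tx": 0.032, "ty": 0, "tz": 0, "twist": 0}, {"tx": 0.05, "ty": 0, "tz": 0, "twist": 0}, {"tx": 0.054, "ty": 0, "tz": 0, "twist": 0}, {"tx": 0.058, "ty": 0, "tz": 0, "twist": 0}, {"tx": 0.06, "ty": 0.001, "tz": 0, "twist": -0.006}, {"tx": 0.062, "ty": 0.002, "tz": 0, "twist": -0.008}, {"tx": 0.063, "ty": 0.002, "tz": 0, "twist": -0.011}, {"tx": 0.063, "ty": 0.002, "tz": 0, "twist": -0.011}]'

```text
t: 8.95
eef_pos: [0.5504, 0.0082, 0.0838]
ee_rot: [-3.141, -0.0, -0.262]
force: [-4.0, 2.0, 1.6]
width: 0.0006
gripper_force: 1.8
```

arm_command --commands '[{"tx": 0, "ty": 0, "tz": 0, "twist": 0}, {"tx": -0.02, "ty": 0, "tz": 0, "twist": 0}, {"tx": -0.05, "ty": 0, "tz": 0, "twist": 0}, {"tx": -0.06, "ty": 0, "tz": -0.15, "twist": 0}, {"tx": -0.15, "ty": 0, "tz": -0.3, "twist": 0}, {"tx": -0.3, "ty": 0, "tz": -0.4, "twist": 0}, {"tx": -0.45, "ty": 0, "tz": -0.4, "twist": 0}, {"tx": -0.5, "ty": 0, "tz": -0.4, "twist": 0}]'

```text
t: 9.62
eef_pos: [0.4265, 0.0409, 0.1849]
ee_rot: [-3.138, -0.002, -0.263]
force: [-1.9, -0.4, -0.5]
width: 0.0002
gripper_force: 0.0
```

```bash
python3 - <<'E'
from h import *
measure(np.radians(-14))
s=get_state();print(s['eef_pos'],np.degrees(s['ee_rot'][2]))
f=np.load('ft.npy');g=cv2.cvtColor(warp(f,'top',.086,(.61,-.16),.12,.0006),cv2.COLOR_RGB2GRAY)
for cam in('top','scene'):
    for n,z in (('lock_top',.086),('paperweight',.06),('clip_pot',.06)):
        r=spot_point(n,cam)[0];print(cam,n,r['score'],ray(cam,r['uv'],z))
E
```

```text
top (np.float64(-12.952695427240583), np.float32(99.555595)) (np.float64(-12.82589069682478), np.float32(96.49021))
scene (np.float64(-12.659566636236073), np.float32(47.904984)) (np.float64(-12.530433658235502), np.float32(66.17479))
[0.43037188 0.04052478 0.18305076] -15.072783877610915
top lock_top 0.89 [ 0.61367353 -0.18082424  0.086     ]
top paperweight 0.62 [ 0.71529301 -0.13923584  0.06      ]
top clip_pot 0.59 [ 0.5123717 -0.1888993  0.06     ]
scene lock_top 0.48 [ 0.61253429 -0.17993501  0.086     ]
scene paperweight 0.65 [ 0.70888359 -0.12793592  0.06      ]
scene clip_pot 0.55 [0.61225911 0.02173818 0.06      ]
```

```bash
python3 - <<'E'
from h import *
y=np.radians(-15.02);u=np.array([np.cos(y),np.sin(y)])
p=np.array([*(P(-15,.035,.0175)-u*.125),.184,-15.02])
e=np.array([.6216,-.214,.17,-80.5]);m=(p+e)/2
plan([m],p);plan([e],m);plan([[*e[:2],.074,-80.5]],e);print(p)
E
```

```text
[0.501, 0.392, 0.028, 0.182]
[0.633, 0.058, 0.028, 0.182]
[0.0, -0.0, 0.384, -0.0]
[  0.4303082    0.04011645   0.184      -15.02      ]
```

arm_command --commands '[{"tx": 0.501, "ty": 0.392, "tz": 0.028, "twist": 0.182}, {"tx": 0.501, "ty": 0.392, "tz": 0.028, "twist": 0.182}, {"tx": 0.501, "ty": 0.392, "tz": 0.028, "twist": 0.182}, {"tx": 0.501, "ty": 0.392, "tz": 0.028, "twist": 0.182}, {"tx": 0.501, "ty": 0.392, "tz": 0.028, "twist": 0.182}, {"tx": 0.501, "ty": 0.392, "tz": 0.028, "twist": 0.182}, {"tx": 0.501, "ty": 0.392, "tz": 0.028, "twist": 0.182}, {"tx": 0.501, "ty": 0.392, "tz": 0.028, "twist": 0.182}]'

```text
t: 10.98
eef_pos: [0.525, -0.0861, 0.1765]
ee_rot: [3.141, 0.0, -0.831]
force: [0.1, 0.2, -0.9]
width: 0.0006
gripper_force: 0.0
```

arm_command --commands '[{"tx": 0.633, "ty": 0.058, "tz": 0.028, "twist": 0.182}, {"tx": 0.633, "ty": 0.058, "tz": 0.028, "twist": 0.182}, {"tx": 0.633, "ty": 0.058, "tz": 0.028, "twist": 0.182}, {"tx": 0.633, "ty": 0.058, "tz": 0.028, "twist": 0.182}, {"tx": 0.633, "ty": 0.058, "tz": 0.028, "twist": 0.182}, {"tx": 0.633, "ty": 0.058, "tz": 0.028, "twist": 0.182}, {"tx": 0.633, "ty": 0.058, "tz": 0.028, "twist": 0.182}, {"tx": 0.633, "ty": 0.058, "tz": 0.028, "twist": 0.182}]'

```text
t: 11.65
eef_pos: [0.6206, -0.2121, 0.1702]
ee_rot: [-3.141, 0.0, -1.401]
force: [0.0, 0.2, -0.1]
width: 0.0004
gripper_force: 0.0
```

```bash
python3 - <<'E'
from h import *
measure(np.radians(-14))
f=grab_frame('top');g=grab_frame('scene')
a=warp(f,'top',.086,(.61,-.16),.12,.0006);b=warp(g,'scene',.086,(.61,-.16),.12,.0006)
cv2.imwrite('pics/l0.png',np.hstack([a,b])[:,:,::-1])
s=get_state();print(s['eef_pos'],np.degrees(s['ee_rot'][2]))
E
```

```text
top (np.float64(-3.226848351450302), np.float32(26.955986)) (np.float64(-3.176056682347914), np.float32(27.620464))
scene (np.float64(-12.537481208110925), np.float32(63.700134)) (np.float64(-12.515904838802747), np.float32(75.331726))
[ 0.62092935 -0.21333345  0.16964868] -80.53816784919698
```

View pics/l0.png

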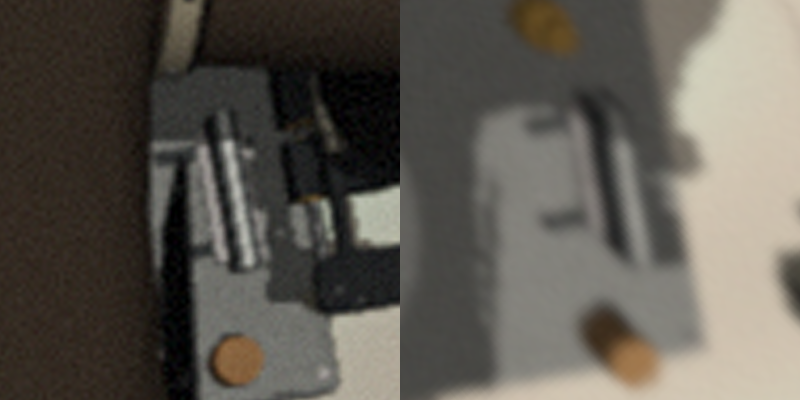

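The bar (crop 222–245, 112–268) is clear of the shut fingers, which are on its outer side. The scene camera shows the dial still at -12.5°. I'll descend and push in stages.

arm_command --commands '[{"tx": 0, "ty": 0, "tz": 0.1, "twist": 0}, {"tx": 0, "ty": 0, "tz": 0.2, "twist": 0}, {"tx": 0, "ty": 0, "tz": 0.28, "twist": 0}, {"tx": 0, "ty": 0, "tz": 0.34, "twist": 0}, {"tx": 0, "ty": 0, "tz": 0.37, "twist": 0}, {"tx": 0, "ty": 0, "tz": 0.384, "twist": 0}, {"tx": 0, "ty": 0, "tz": 0.384, "twist": 0}, {"tx": 0, "ty": 0, "tz": 0.384, "twist": 0}]'

```text
t: 12.82
eef_pos: [0.6216, -0.2136, 0.0744]
ee_rot: [-3.141, -0.001, -1.406]
force: [-0.1, 0.0, 0.4]
width: 0.0002
gripper_force: 0.0
```

arm_command --commands '[{"tx": -0.02, "ty": 0, "tz": 0, "twist": 0}, {"tx": -0.04, "ty": 0, "tz": 0, "twist": 0}, {"tx": -0.06, "ty": 0, "tz": 0, "twist": 0}, {"tx": -0.08, "ty": 0, "tz": 0, "twist": 0}, {"tx": -0.09, "ty": 0, "tz": 0, "twist": 0}, {"tx": -0.1, "ty": 0, "tz": 0, "twist": 0}, {"tx": -0.1, "ty": 0, "tz": 0, "twist": 0}, {"tx": -0.1, "ty": 0, "tz": 0, "twist": 0}]'

```text
t: 13.48
eef_pos: [0.6167, -0.1885, 0.0735]
ee_rot: [3.141, 0.0, -1.406]
force: [-0.0, -0.1, -1.0]
width: 0.0006
gripper_force: 0.0
```

arm_command --commands '[{"tx": -0.01, "ty": 0, "tz": 0, "twist": 0}, {"tx": -0.02, "ty": 0, "tz": 0, "twist": 0}, {"tx": -0.03, "ty": 0, "tz": 0, "twist": 0}, {"tx": -0.035, "ty": 0, "tz": 0, "twist": 0}, {"tx": -0.04, "ty": 0, "tz": 0, "twist": 0}, {"tx": -0.044, "ty": 0, "tz": 0, "twist": 0}, {"tx": -0.046, "ty": 0, "tz": 0, "twist": 0}, {"tx": -0.046, "ty": 0, "tz": 0, "twist": 0}]'

```text
t: 14.15
eef_pos: [0.6148, -0.1773, 0.0734]
ee_rot: [3.141, 0.0, -1.406]
force: [-0.6, -0.6, -0.8]
width: -0.0001
gripper_force: 0.3
```

```bash
python3 - <<'E'
from h import *
f=grab_frame('top');g=grab_frame('scene')
a=warp(f,'top',.086,(.61,-.16),.12,.0006);b=warp(g,'scene',.086,(.61,-.16),.12,.0006)
cv2.imwrite('pics/l1.png',np.hstack([a,b])[:,:,::-1])
E
```

```text
(no output)
```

View pics/l1.png

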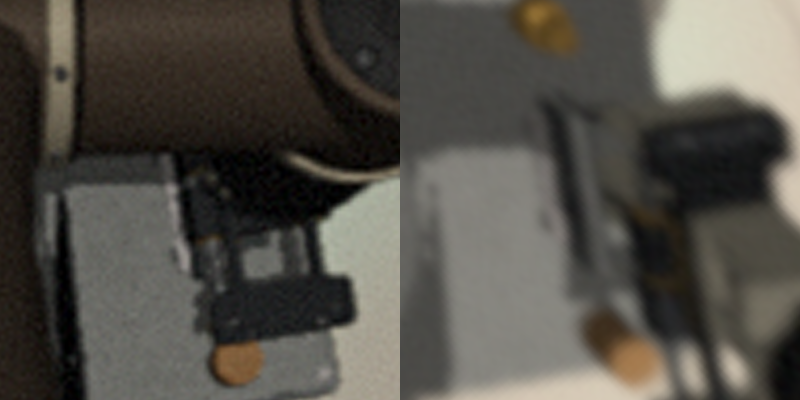

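The slide has moved about 20 mm; its end went from u≈590 to 555 in the scene crop. I'll continue to the stop.

arm_command --commands '[{"tx": -0.004, "ty": 0, "tz": 0, "twist": 0}, {"tx": -0.008, "ty": 0, "tz": 0, "twist": 0}, {"tx": -0.012, "ty": 0, "tz": 0, "twist": 0}, {"tx": -0.016, "ty": 0, "tz": 0, "twist": 0}, {"tx": -0.02, "ty": 0, "tz": 0, "twist": 0}, {"tx": -0.024, "ty": 0, "tz": 0, "twist": 0}, {"tx": -0.024, "ty": 0, "tz": 0, "twist": 0}, {"tx": -0.024, "ty": 0, "tz": 0, "twist": 0}]'

```text
t: 14.92
eef_pos: [0.6146, -0.1747, 0.0737]
ee_rot: [-3.141, -0.004, -1.406]
force: [2.9, -18.7, -6.8]
width: 0.0003
gripper_force: 9.3
```

arm_command --commands '[{"tx": 0.02, "ty": 0, "tz": 0, "twist": 0}, {"tx": 0.06, "ty": 0, "tz": 0, "twist": 0}, {"tx": 0.1, "ty": 0, "tz": 0, "twist": 0}, {"tx": 0.11, "ty": 0, "tz": -0.15, "twist": 0}, {"tx": 0.2, "ty": 0, "tz": -0.3, "twist": 0}, {"tx": 0.4, "ty": 0, "tz": -0.4, "twist": 0}, {"tx": 0.55, "ty": 0, "tz": -0.4, "twist": 0}, {"tx": 0.7, "ty": 0, "tz": -0.4, "twist": 0}]'

```text
t: 15.58
eef_pos: [0.6434, -0.3397, 0.1772]
ee_rot: [-3.136, -0.002, -1.404]
force: [0.6, 0.5, -0.3]
width: 0.0001
gripper_force: 0.0
```

arm_command --commands '[{"tx": 0.15, "ty": 0.2, "tz": -0.1, "twist": 0}, {"tx": 0.3, "ty": 0.4, "tz": -0.1, "twist": 0}, {"tx": 0.4, "ty": 0.6, "tz": -0.1, "twist": 0}, {"tx": 0.4, "ty": 0.7, "tz": -0.1, "twist": 0}, {"tx": 0.4, "ty": 0.7, "tz": -0.1, "twist": 0}, {"tx": 0.4, "ty": 0.7, "tz": -0.1, "twist": 0}, {"tx": 0.4, "ty": 0.7, "tz": -0.1, "twist": 0}, {"tx": 0.4, "ty": 0.7, "tz": -0.1, "twist": 0}]'

```text
t: 16.25
eef_pos: [0.4853, -0.4659, 0.1986]
ee_rot: [-3.141, -0.0, -1.407]
force: [-0.4, -1.0, 0.3]
width: 0.0004
gripper_force: 0.0
```

```bash
python3 - <<'E'
from h import *
measure(np.radians(-14))
f=grab_frame('top')
o=np.load('ft.npy')
a=warp(o,'top',.086,(.61,-.16),.12,.0006);b=warp(f,'top',.086,(.61,-.16),.12,.0006)
cv2.imwrite('pics/l2.png',np.hstack([a,b])[:,:,::-1])
for cam in('top','scene'):
    grab_frame(cam)
    for n,z in (('lock_top',.086),('paperweight',.06),('clip_pot',.06)):
        r=spot_point(n,cam)[0];print(cam,n,r['score'],ray(cam,r['uv'],z))
E
```

```text
top (np.float64(-12.947815133072682), np.float32(108.816864)) (np.float64(-12.809551623153965), np.float32(105.835396))
scene (np.float64(-12.708398328812596), np.float32(64.23309)) (np.float64(-12.526812190045822), np.float32(73.01453))
top lock_top 0.6 [ 0.62297866 -0.15295049  0.086     ]
top paperweight 0.58 [ 0.713711 -0.142374  0.06    ]
top clip_pot 0.69 [ 0.56868479 -0.39582451  0.06      ]
scene lock_top 0.56 [ 0.60380339 -0.16448717  0.086     ]
scene paperweight 0.65 [ 0.70881216 -0.11290685  0.06      ]
scene clip_pot 0.57 [0.64631121 0.01293731 0.06      ]
```

View pics/l2.png

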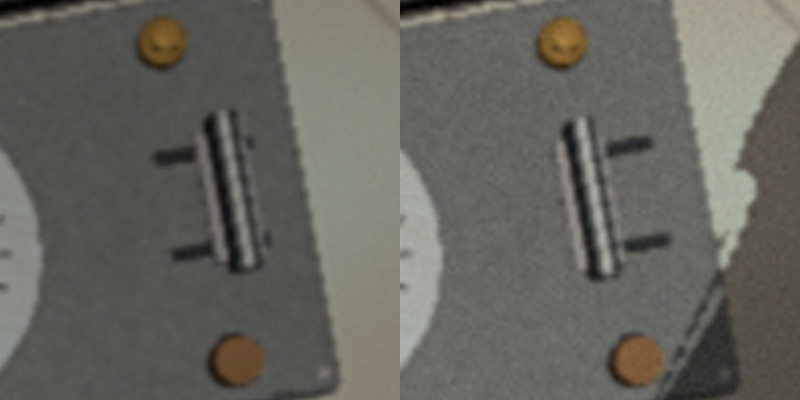

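The slide sits against its stop: it moved about 42 px (25 mm), the inner slots are covered, and the push stalled at about 19 N. The dial reads about -12.7° against the -12.6° target. The paperweight (562,42) and pot (638,360) haven't moved, and the hand is clear.

```bash
python3 -c "
from station import *
print(job_done())"
```

```text
the job is handed in; nothing more can be done
None
```

The job is handed in, with no verdict shown: the dial's index reads within about 0.2° of the long scale line, the locking slide is against its stop, the paperweight and clip pot look unmoved, and the hand is clear.

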